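# Tighten the lens clamp until its clutch clicks

### The job

Two bridge clamps stand on the optical table: one holds a thick lens barrel, the other a thin tube. Turn the knob of the clamp over the thick lens barrel clockwise (seen from above) until it is tight and its slip clutch has clicked, stop after a few clicks at most, and let go. Leave the knob of the thin tube's clamp as it is.

Things in the scene. Friction and masses are not known exactly. Their poses are not given: they have to be found in the camera images.
- lens_knob (a point): Knob to turn: upright, round, black, ribbed, 36 mm diameter, 36 mm tall, on the fixed clamp over the thick barrel (50 mm diameter, 150 long, level). Point on its axis, 14 mm below its top, 128 above the table; z up, x along the white line on top. Below the point: flange (42 mm diameter) 29 mm, bridge 34 mm. Grip across it from above, any yaw. 1.2 rad clockwise is always enough, not too much.
- lens_screw (a joint): Angle of the screw under that knob, rad, growing clockwise seen from above; starts between 0 and 0.5, tight against its stop at 0.9. The knob carries it along (0.05 N m) until then. The steel flange with a pointer tab under the knob turns with it. Stays where left.
- lens_clutch (a joint): Angle by which that knob has slipped clockwise on its screw, rad: 0 at the start; grows only when the screw is tight and the knob is turned on, at a steady 0.25 N m; each 0.15 rad is one click. The knob's white line then moves on while the flange's tab stays. Stays where left. Turning the knob back loosens the screw.
- tube_mark (a point): Knob to leave alone: a point on the rim (17 mm from the axis, 128 mm above the table) of the other, equal knob, on the fixed clamp over the thin steel tube (18 mm diameter, 150 mm long).
Things that resemble listed ones, but are neither listed nor needed, are in the scene too. Leave any orange look-alike of the part that bears lens_knob alone.

How it is judged (in metres and radians):
At the end, for the whole second after the job is handed in: The lens clamp's screw is tight (above 0.86 of 0.9 rad) and its clutch has slipped by one to eight clicks (0.15 to 1.2 rad) (value of joint lens_screw above 0.86 rad and value of joint lens_clutch between 0.15 and 1.2 rad); the robot touches nothing.
It fails at once if the knob of the thin tube's clamp is turned (its rim moves more than 6 mm) (distance of tube_mark from where it was at the start of the episode above 0.006 m).
It also fails if it takes over 40 s, if anything falls off the work surface, if the arm or the gripper's body presses on something with over 40 N, if the wrist force passes 120 N, or if a joint passes its speed limit or range.

### The arm

A 7-joint arm with a two-finger parallel gripper is mounted at the origin on the work surface. World frame = base frame: x ahead of the robot, y to its left, z up, the work surface at z = 0. Lengths are in mm, angles in rad, forces in N, time in s.
With the tool pointing down it reaches from about 400 to 850 mm from the base axis. Payload 4.5 kg.
Tool frame: the origin (TCP) lies at the very end of the fingers, on their centre line; the grasp point (between the pads) lies 19 mm behind it; z points along the fingers, x is the direction in which the jaws open and shut, and the axes are right-handed (so a half turn about z gives the same grasp; the last joint's range is limited). The gripper opens to 85 mm and grips with 20 to 120 N. Pads are 22 mm wide; open, the fingers measure 114 mm over their backs; the gripper's body (76 mm by 85 mm) begins 54 mm behind the grasp point. The pads swing forward as they close: fully open they stand 13 mm farther back than shut.
Start: joints at [-1.247, 0.689, -0.195, 1.565, 0.157, 0.902, -0.215], TCP at [178.58, 598.969, 231.317] pointing down, gripper open.
Joint ranges: [-3.01, 3.01], [-0.46, 2.08], [-1.47, 1.51], [0.13, 2.56], [-1, 4.14], [0.04, 2.09], [-2.66, 2.66]. Speed limits (rad/s): [2.57, 2.57, 3.14, 3.14, 3.14, 3.14, 3.14].

### API

Orientations are given as a unit quaternion [x, y, z, w].
In Python, from cell import observe, optics, order gives the robot as it stands. The module is installed in compiled form; this text tells all that it offers.
- The arm moves only by the shell command python3 -m pendant 'ROWS' [FORCE]. ROWS is JSON, a list of rows, each an object with "turn": the turn, a rotation vector about the tool's x, y, z in rad, a list of three; "travel": the shift along the tool's x, y, z in m, a list of three; "fingers": the finger opening in m, from 0 to 0.0854. A call has 1 to 12 rows; each row is the pose to reach, as a shift and turn from the pose commanded when the call began, along the tool's axes at that moment; what a row does not reach only later rows make up. A row lasts 1/10 s, in which the tool goes at most 50 mm and 8.59 degrees, less where a joint would pass 70% of its speed; a pose out of reach is approached as far as the arm can. A call with a gripper value outside its range is refused whole. The fingers move at their own pace and stop on an object; FORCE is the grip in N (left out, the last holds). Time passes only in rows, so rows that repeat a pose let the fingers close. It gives the time, the measured TCP pose, the force and the opening at its end, in the units of the state.
- observe(): the state, without advancing time (a new reading comes with each control period).
- optics.capture(name): name is "scene" or "top" or "wrist"; returns a dict with "frame" (420x560x3 uint8, red, green, blue), "fx", "fy", "cx", "cy" (pixels), "dist" ([k1, k2, p1, p2, k3] as OpenCV has them; the pictures are not rectified), "pose" (4x4, takes a point from camera to world coordinates); the wrist camera has in their place "tool_from_camera" (4x4, takes a point from camera to tool coordinates, whose origin is the TCP and whose axes are the tool frame's). Camera axes: x right, y up, looking along -z (the intrinsics and any distortion apply to the point x, -y, -z); pixel columns grow to the right and rows downward; lengths in mm; the calibration is good to about 2 mm. A picture is of the moment at which its call begins: read the wrist's pose just before it. There is no depth.
- order.hand_in(): hands the job in, once; it reports no verdict.
The state is a dict: "time": time; "q": joint angles; "joint_velocities": joint speeds; "tau": joint torques, N m; "position": TCP position; "orientation": TCP orientation; "ft_force": force on the tool from outside, world axes, zero at the start; "wrist_torque": the same for the moment, N m; "grip_width": finger opening in mm.
Only numpy, scipy, OpenCV 4.12 (cv2) and the standard library are available. Lean on these libraries where they do the work, as an engineer would, in place of code of your own. Each camera call takes 0.05 s, during which the arm holds its last target.

## Working session

There is one attempt and no reset: what is moved stays moved. The work goes in short steps, Python scripts to look and compute and a shell command to move; the robot and the scene stay as the last step left them, time stands still between calls to the robot, and variables do not carry over. Pictures are saved under pics/ and viewed, and the job is handed in when it is done.

```bash
mkdir -p pics; cat > h.py <<'E'
import numpy as np, cv2
from cell import observe, optics, order
def ray(c,px,T=None):
    K=np.array([[c['fx'],0,c['cx']],[0,c['fy'],c['cy']],[0,0,1]],float)
    u=cv2.undistortPoints(np.array([[px]],float),K,np.array(c['dist'],float))[0,0]
    P=np.array(c['pose']) if T is None else T
    return P[:3,3],P[:3,:3]@np.array([u[0],-u[1],-1.])
def onz(c,px,z,T=None):
    o,d=ray(c,px,T); return o+d*(z-o[2])/d[2]
E
python3 - <<'E'
from h import *
s=observe()
print({k:np.round(v,3).tolist() for k,v in s.items()})
for n in("scene","top","wrist"):
    c=optics.capture(n); cv2.imwrite(f'pics/{n}0.png',c['frame'][:,:,::-1])
    print(n,c['fx'],c['cx'],c['cy'],np.round(c.get('pose',c.get('tool_from_camera')),3).tolist())
E
```

```text
{'time': 0.0, 'q': [-1.247, 0.69, -0.194, 1.566, 0.157, 0.902, -0.215], 'joint_velocities': [-0.001, -0.001, 0.001, -0.001, 0.0, 0.001, 0.002], 'tau': [-0.0, -53.961, -1.266, -15.854, 0.009, 0.01, -0.0], 'position': [178.458, 598.305, 230.47], 'orientation': [0.802, 0.598, -0.001, 0.001], 'ft_force': [0.113, 0.154, 0.171], 'wrist_torque': [0.002, -0.003, -0.053], 'grip_width': 85.565}
scene 467.8384321268182 284.9155144532962 206.72874769963116 [[-0.771, -0.445, 0.456, 929.507], [0.637, -0.544, 0.546, 467.233], [0.005, 0.712, 0.702, 694.35], [0.0, 0.0, 0.0, 1.0]]
top 415.99157590285006 280.9660236775666 208.10812358314735 [[-0.028, 0.986, -0.165, 411.509], [-1.0, -0.026, 0.011, 17.733], [0.007, 0.165, 0.986, 938.462], [0.0, 0.0, 0.0, 1.0]]
wrist 341.3941936499033 275.6997663539101 212.99347598502516 [[1.0, 0.0, 0.0, 0.751], [0.0, -0.964, -0.266, -67.157], [0.0, 0.266, -0.964, -143.021], [0.0, 0.0, 0.0, 1.0]]
```

View pics/scene0.png

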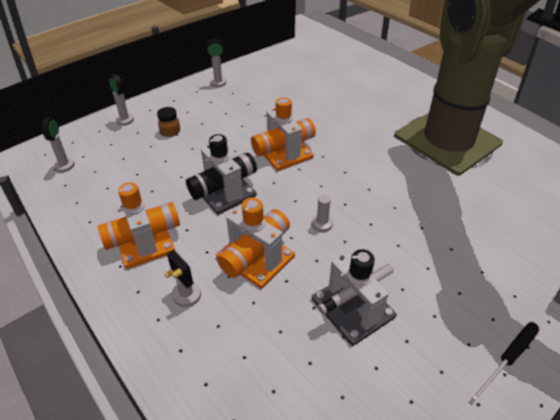

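View pics/top0.png

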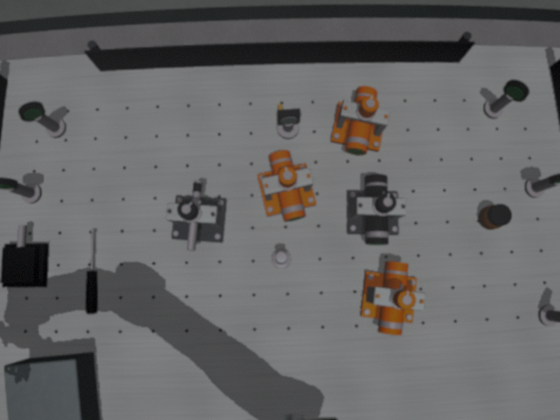

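View pics/wrist0.png

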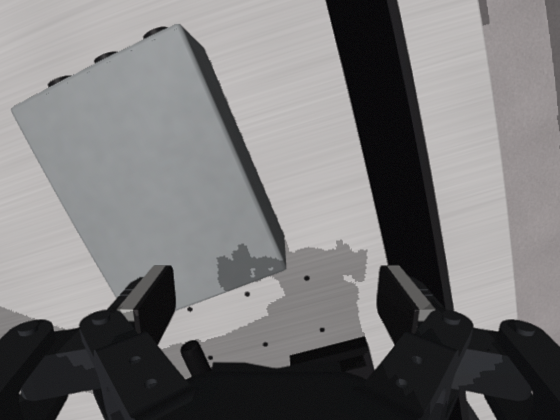

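Candidates for the knob:
- Black knob over the thick black barrel: scene (218,147), top (385,202). This is the one described.
- Black knob over the thin steel tube: scene (361,263), top (189,211). Leave alone.
- Orange look-alikes: scene (284,108), (130,196), (252,212); top (405,298), (368,102), (287,175). Leave alone.
- Dark jar: scene (168,120), top (495,215). Not a clamp.

I'll check the choice in close crops.

```bash
python3 - <<'E'
from h import *
t=cv2.imread('pics/top0.png');s=cv2.imread('pics/scene0.png')
a=cv2.resize(t[160:260,330:430],(400,400),interpolation=cv2.INTER_CUBIC)
b=cv2.resize(s[120:220,175:275],(400,400),interpolation=cv2.INTER_CUBIC)
cv2.imwrite('pics/crop1.png',np.hstack([a,b]))
E
```

```text
(no output)
```

View pics/crop1.png

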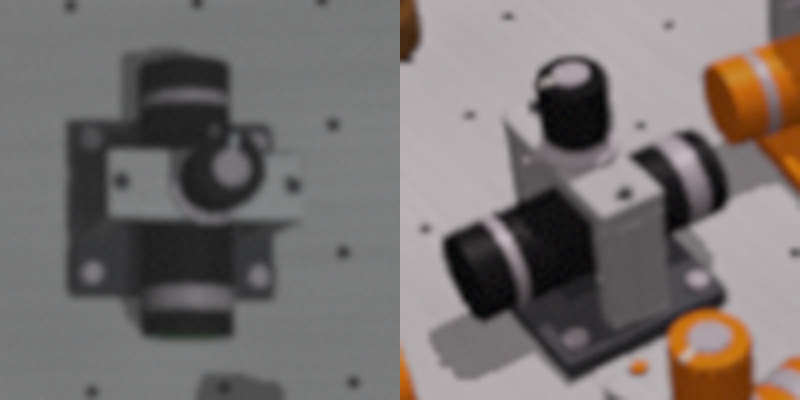

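The crops show the black thick-barrel clamp with a black knob. The cap centre is at about top (388,202) and scene (218,138). Next I'll triangulate it; the knob top should come out at z = 142.

```bash
python3 - <<'E'
from h import *
t=cv2.imread('pics/top0.png',0);s=cv2.imread('pics/scene0.png',0)
def cap(im,x,y,r):
    w=im[y-r:y+r+1,x-r:x+r+1]; m=(w>(w.max()*0.5+w.min()*0.5)).astype(np.uint8)
    n,l,st,ce=cv2.connectedComponentsWithStats(m); k=l[r,r]; print(st[k]); return ce[k]+[x-r,y-r]
pt=cap(t,388,202,7);ps=cap(s,218,138,7);print(pt,ps)
ct=optics.capture('top');cs=optics.capture('scene')
o1,d1=ray(ct,pt);o2,d2=ray(cs,ps)
A=np.stack([d1,-d2],1);k=np.linalg.lstsq(A,o2-o1,rcond=None)[0]
print(o1+k[0]*d1,o2+k[1]*d2)
print(onz(ct,pt,142),onz(cs,ps,142))
for p in[(190,210)]: print('tube',onz(ct,p,142))
for p in[(405,298),(368,102),(287,175)]: print('orange',onz(ct,p,142))
s=observe();from scipy.spatial.transform import Rotation as R
print(np.round(R.from_quat(s['orientation']).as_matrix(),3))
E
```

```text
[ 2  0 10 12 74]
[  0   0  15  11 122]
[387.47297297 200.83783784] [217.32786885 135.18852459]
[ 551.95294045 -198.7922816   149.44745471] [ 550.29832309 -197.2612058   148.73276784]
[ 553.27858142 -200.83605337  142.        ] [ 545.61899293 -205.46087927  142.        ]
tube [545.31764321 185.62021048 142.        ]
orange [ 364.8238941  -222.47040624  142.        ]
orange [ 760.46800654 -176.21976885  142.        ]
orange [610.10302741  -5.12977063 142.        ]
[[ 0.286  0.958 -0.   ]
 [ 0.958 -0.286 -0.001]
 [-0.001  0.    -1.   ]]
```

```bash
python3 -m pendant '[{"turn":[0,0,0],"travel":[0,0,-0.02],"fingers":0.085},{"turn":[0,0,0],"travel":[-0.036,0.05,-0.02],"fingers":0.085},{"turn":[0,0,0],"travel":[-0.066,0.09,-0.02],"fingers":0.085},{"turn":[0,0,0],"travel":[-0.096,0.13,-0.02],"fingers":0.085},{"turn":[0,0,0],"travel":[-0.126,0.17,-0.02],"fingers":0.085},{"turn":[0,0,0],"travel":[-0.156,0.21,-0.02],"fingers":0.085},{"turn":[0,0,0],"travel":[-0.186,0.25,-0.02],"fingers":0.085},{"turn":[0,0,0],"travel":[-0.216,0.29,-0.02],"fingers":0.085},{"turn":[0,0,0],"travel":[-0.243,0.33,-0.02],"fingers":0.085},{"turn":[0,0,0],"travel":[-0.27,0.37,-0.02],"fingers":0.085},{"turn":[0,0,0],"travel":[-0.295,0.403,-0.02],"fingers":0.085},{"turn":[0,0,0],"travel":[-0.295,0.403,-0.02],"fingers":0.085}]' 60
python3 - <<'E'
from h import *
s=observe();print(np.round(s['q'],3),np.round(s['position'],1))
from scipy.spatial.transform import Rotation as R
M=R.from_quat(s['orientation']).as_matrix();print(np.round(M,3));print(M.T@(np.array([552,-200,250])-s['position']))
E
```

```text
time: 1.45
position: [485.3, 192.4, 251.0]
orientation: [0.806, 0.592, -0.0, 0.003]
ft_force: [-0.3, -0.7, -0.1]
grip_width: 85.0
[-0.319  0.531 -0.236  1.849  0.177  0.781  0.617] [485.3 192.4 251. ]
[[ 0.299  0.954  0.003]
 [ 0.954 -0.299 -0.005]
 [-0.004  0.004 -1.   ]]
[-354.42194269  181.09818426    3.17792935]
```

```bash
python3 -m pendant '[{"turn":[0,0,0.08],"travel":[-0.04,0.02,0],"fingers":0.085},{"turn":[0,0,0.16],"travel":[-0.08,0.04,0],"fingers":0.085},{"turn":[0,0,0.24],"travel":[-0.12,0.06,0],"fingers":0.085},{"turn":[0,0,0.32],"travel":[-0.16,0.08,0],"fingers":0.085},{"turn":[0,0,0.4],"travel":[-0.2,0.1,0],"fingers":0.085},{"turn":[0,0,0.48],"travel":[-0.24,0.12,0],"fingers":0.085},{"turn":[0,0,0.56],"travel":[-0.28,0.14,0],"fingers":0.085},{"turn":[0,0,0.64],"travel":[-0.31,0.16,0],"fingers":0.085},{"turn":[0,0,0.7],"travel":[-0.34,0.175,0],"fingers":0.085},{"turn":[0,0,0.7],"travel":[-0.354,0.181,0],"fingers":0.085},{"turn":[0,0,0.7],"travel":[-0.354,0.181,0],"fingers":0.085},{"turn":[0,0,0.7],"travel":[-0.354,0.181,0],"fingers":0.085}]'
python3 - <<'E'
from h import *
s=observe();print(np.round(s['q'],3),np.round(s['position'],1))
c=optics.capture('wrist');cv2.imwrite('pics/wrist1.png',c['frame'][:,:,::-1])
E
```

```text
time: 2.65
position: [552.6, -187.6, 251.0]
orientation: [0.958, 0.288, -0.0, -0.001]
ft_force: [0.5, 0.6, -0.2]
grip_width: 84.9
[ 0.287  0.606 -0.063  1.674  0.045  0.863  0.789] [ 552.6 -187.6  251. ]
```

View pics/wrist1.png

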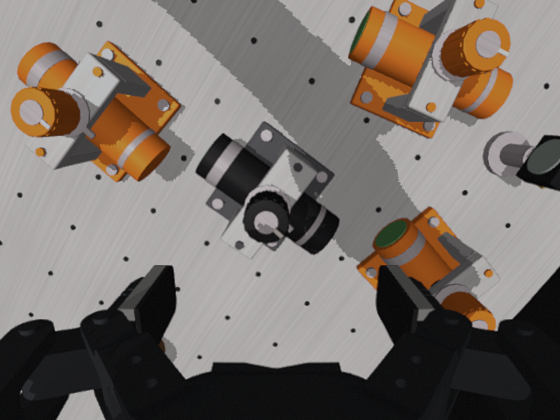

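The wrist view shows the target knob at about (266,221), with its white line pointing to the lower right (281,232). The orange neighbours are well clear of it. The arm had not settled yet, so I'll let it settle and then measure the cap.

```bash
python3 -m pendant '[{"turn":[0,0,0],"travel":[0,0,0],"fingers":0.085},{"turn":[0,0,0],"travel":[0,0,0],"fingers":0.085},{"turn":[0,0,0],"travel":[0,0,0],"fingers":0.085}]'
cat > m.py <<'E'
from h import *
import sys
from scipy.spatial.transform import Rotation as R
s=observe();c=optics.capture('wrist');f=np.ascontiguousarray(c['frame'][:,:,::-1]);cv2.imwrite(f'pics/{sys.argv[1]}.png',f)
T=np.eye(4);T[:3,:3]=R.from_quat(s['orientation']).as_matrix();T[:3,3]=s['position'];T=T@np.array(c['tool_from_camera'])
print('pos',np.round(s['position'],1),'q7',round(s['q'][6],3))
x,y,r=int(sys.argv[2]),int(sys.argv[3]),int(sys.argv[4])
z=6;cr=cv2.resize(f[y-r:y+r,x-r:x+r],None,fx=z,fy=z,interpolation=cv2.INTER_NEAREST)
cv2.imwrite(f'pics/{sys.argv[1]}c.png',cr)
np.savez('last.npz',T=T,M=R.from_quat(s['orientation']).as_matrix(),p=s['position'])
E
python3 m.py wrist2 266 221 40
```

```text
time: 3.0
position: [552.9, -188.9, 251.4]
orientation: [0.958, 0.287, 0.0, -0.0]
ft_force: [-0.3, -0.2, -0.2]
grip_width: 85.1
pos [ 552.9 -188.9  251.4] q7 0.789
```

View pics/wrist2c.png

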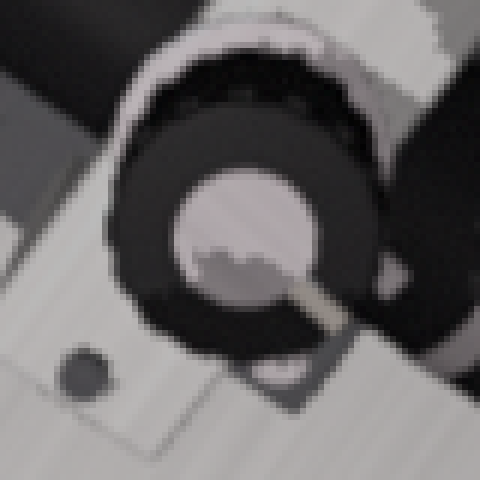

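The crop shows the cap centre at pixel (267,220.7). The white line points to the lower right, and a light tab is at about (291.8,226.8).

```bash
python3 - <<'E'
from h import *
d=np.load('last.npz');c=optics.capture('wrist')
P=onz(c,(267-.4,220.7-.4),142,d['T']);print(P)
L=onz(c,(226+330/6,181+310/6),142,d['T']);tb=onz(c,(226+395/6,181+275/6),97,d['T'])
ax=P.copy();print('line',L-P,'r',np.hypot(*(L-P)[:2]),'tab',tb-P,np.hypot(*(tb-P)[:2]))
for z in(109,111,160): print(z,d['M'].T@(np.array([P[0],P[1],z])-d['p']))
ct=optics.capture('top');cv2.imwrite('pics/top1.png',ct['frame'][:,:,::-1])
E
```

```text
[ 551.83893693 -198.9634408   142.        ]
line [14.84825385 -2.27120074  0.        ] r 15.020951869721134 tab [ 29.03341293  -4.45363608 -45.        ] 29.373013815934538
109 [ -6.42856115   7.89814861 142.37242225]
111 [ -6.42809002   7.89755051 140.37242239]
160 [-6.41654716  7.88289707 91.37242594]
```

The wrist position (551.8, -199.0) agrees with the top/scene one, and the line and tab share the same azimuth of -8.7°. I'll shift over and descend in stages.

```bash
python3 -m pendant '[{"turn":[0,0,0],"travel":[-0.0065,0.008,0.0],"fingers":0.085},{"turn":[0,0,0],"travel":[-0.0065,0.008,0.02],"fingers":0.085},{"turn":[0,0,0],"travel":[-0.0065,0.008,0.05],"fingers":0.085},{"turn":[0,0,0],"travel":[-0.0065,0.008,0.08],"fingers":0.085},{"turn":[0,0,0],"travel":[-0.0065,0.008,0.08],"fingers":0.085},{"turn":[0,0,0],"travel":[-0.0065,0.008,0.08],"fingers":0.085},{"turn":[0,0,0],"travel":[-0.0065,0.008,0.08],"fingers":0.085}]'
python3 m.py wrist3 280 225 50
```

```text
time: 3.85
position: [552.9, -200.9, 172.9]
orientation: [0.958, 0.286, 0.001, 0.001]
ft_force: [-0.5, -0.5, 0.3]
grip_width: 85.0
pos [ 552.9 -200.9  172.9] q7 0.794
```

View pics/wrist3.png

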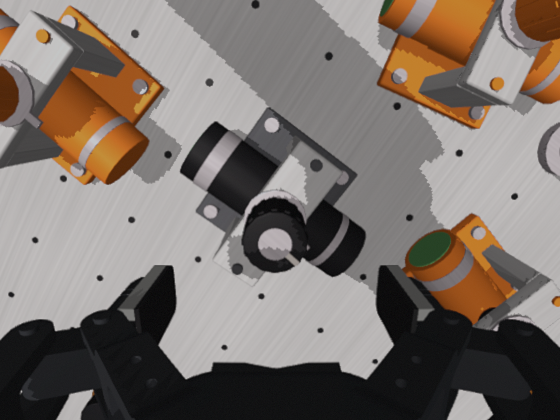

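The cap centre is at about (275,242), which is on the fingers' centre column (about 276). I'll remeasure from here.

```bash
python3 - <<'E'
from h import *
d=np.load('last.npz');c=optics.capture('wrist')
P=onz(c,(275,242),142,d['T']);print(P)
print(d['M'].T@(np.array([P[0],P[1],110])-d['p']))
E
```

```text
[ 551.31876507 -198.00678163  142.        ]
[ 0.12889745 -3.41745562 62.85189352]
```

```bash
python3 -m pendant '[{"turn":[0,0,0],"travel":[0,-0.0025,0.02],"fingers":0.085},{"turn":[0,0,0],"travel":[0,-0.0025,0.04],"fingers":0.085},{"turn":[0,0,0],"travel":[0,-0.0025,0.055],"fingers":0.085},{"turn":[0,0,0],"travel":[0,-0.0025,0.062],"fingers":0.085},{"turn":[0,0,0],"travel":[0,-0.0025,0.062],"fingers":0.085},{"turn":[0,0,0],"travel":[0,-0.0025,0.062],"fingers":0.085},{"turn":[0,0,0],"travel":[0,-0.0025,0.062],"fingers":0.085}]'
python3 m.py wrist4 280 260 50
```

```text
time: 4.65
position: [551.2, -198.3, 110.3]
orientation: [0.958, 0.286, 0.001, 0.001]
ft_force: [0.1, 0.4, -0.6]
grip_width: 84.9
pos [ 551.2 -198.3  110.3] q7 0.782
```

View pics/wrist4.png

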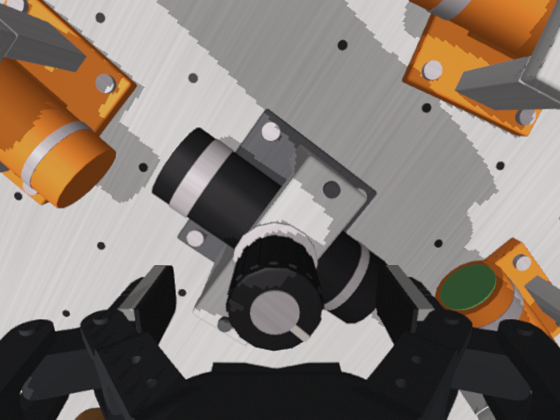

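The knob now sits centred between the pads, cap at about (275,312). I'll close the fingers on it at 60 N.

```bash
python3 -m pendant '[{"turn":[0,0,0],"travel":[0,0,0],"fingers":0.05},{"turn":[0,0,0],"travel":[0,0,0],"fingers":0.045},{"turn":[0,0,0],"travel":[0,0,0],"fingers":0.04},{"turn":[0,0,0],"travel":[0,0,0],"fingers":0.03},{"turn":[0,0,0],"travel":[0,0,0],"fingers":0.025},{"turn":[0,0,0],"travel":[0,0,0],"fingers":0.025},{"turn":[0,0,0],"travel":[0,0,0],"fingers":0.025},{"turn":[0,0,0],"travel":[0,0,0],"fingers":0.025},{"turn":[0,0,0],"travel":[0,0,0],"fingers":0.025}]' 60
python3 m.py wrist5 280 300 50; python3 -c "
from h import *;s=observe();print(s['ft_force'],s['wrist_torque'])"
```

```text
time: 5.6
position: [550.5, -198.0, 109.5]
orientation: [0.958, 0.286, 0.0, 0.0]
ft_force: [-1.7, 0.6, 5.7]
grip_width: 34.9
pos [ 550.5 -198.   109.5] q7 0.782
[-0.54157544  1.2595056   5.07871255] [ 0.09097432  0.23753464 -0.02300034]
```

View pics/wrist5.png

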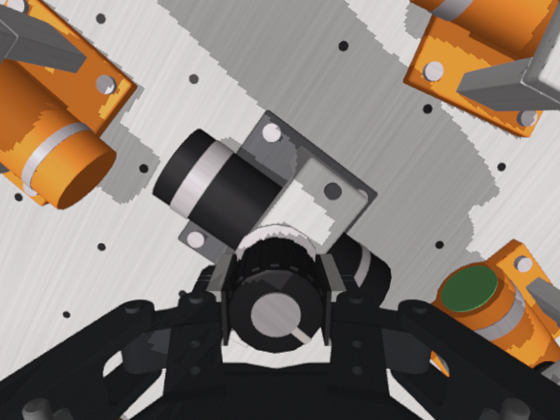

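Gripped at 34.9 mm with low side forces. I'll turn clockwise (+z tool) and watch the torque.

```bash
python3 -m pendant '[{"turn":[0,0,0.06],"travel":[0,0,0],"fingers":0.025},{"turn":[0,0,0.12],"travel":[0,0,0],"fingers":0.025},{"turn":[0,0,0.18],"travel":[0,0,0],"fingers":0.025},{"turn":[0,0,0.24],"travel":[0,0,0],"fingers":0.025},{"turn":[0,0,0.3],"travel":[0,0,0],"fingers":0.025},{"turn":[0,0,0.36],"travel":[0,0,0],"fingers":0.025},{"turn":[0,0,0.42],"travel":[0,0,0],"fingers":0.025}]'
python3 m.py wrist6 280 300 50; python3 -c "
from h import *;s=observe();print(s['ft_force'],s['wrist_torque'])"
```

```text
time: 6.35
position: [551.1, -197.8, 109.6]
orientation: [0.997, 0.08, 0.001, 0.0]
ft_force: [0.2, 0.3, 4.7]
grip_width: 34.9
pos [ 551.1 -197.8  109.6] q7 0.505
[-0.15489567  1.02158829  4.66969066] [ 0.26487493 -0.06178077 -0.06489379]
```

View pics/wrist6.png

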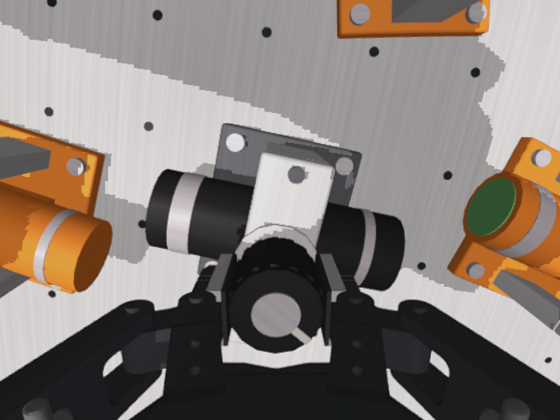

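The knob turns with the gripper, since the line keeps its place relative to the fingers. Torque is about 0.05 N m, so the screw is still running. On with it.

```bash
python3 -m pendant '[{"turn":[0,0,0.06],"travel":[0,0,0],"fingers":0.025},{"turn":[0,0,0.12],"travel":[0,0,0],"fingers":0.025},{"turn":[0,0,0.18],"travel":[0,0,0],"fingers":0.025},{"turn":[0,0,0.24],"travel":[0,0,0],"fingers":0.025},{"turn":[0,0,0.3],"travel":[0,0,0],"fingers":0.025},{"turn":[0,0,0.36],"travel":[0,0,0],"fingers":0.025},{"turn":[0,0,0.42],"travel":[0,0,0],"fingers":0.025}]'
python3 m.py wrist7 280 300 50; python3 -c "
from h import *;s=observe();print(s['ft_force'],s['wrist_torque'])"
```

```text
time: 7.1
position: [551.7, -197.8, 109.6]
orientation: [0.992, -0.129, 0.001, -0.0]
ft_force: [1.9, 0.6, 3.9]
grip_width: 34.7
pos [ 551.7 -197.8  109.6] q7 0.232
[0.84078107 0.27393536 3.90994238] [ 0.27746369 -0.31763517 -0.05412948]
```

```bash
python3 -m pendant '[{"turn":[0,0,0.06],"travel":[0,0,0],"fingers":0.025},{"turn":[0,0,0.12],"travel":[0,0,0],"fingers":0.025},{"turn":[0,0,0.18],"travel":[0,0,0],"fingers":0.025},{"turn":[0,0,0.24],"travel":[0,0,0],"fingers":0.025},{"turn":[0,0,0.3],"travel":[0,0,0],"fingers":0.025},{"turn":[0,0,0.36],"travel":[0,0,0],"fingers":0.025}]'
python3 m.py wrist8 280 300 50; python3 -c "
from h import *;s=observe();print(s['ft_force'],s['wrist_torque'])"
```

```text
time: 7.75
position: [552.2, -198.0, 109.6]
orientation: [0.953, -0.304, 0.002, -0.0]
ft_force: [3.2, 0.6, 2.2]
grip_width: 34.7
pos [ 552.2 -198.   109.6] q7 -0.004
[2.87287983 0.09034493 2.6331157 ] [ 0.18652586 -0.62320236 -0.03994021]
```

View pics/wrist8.png

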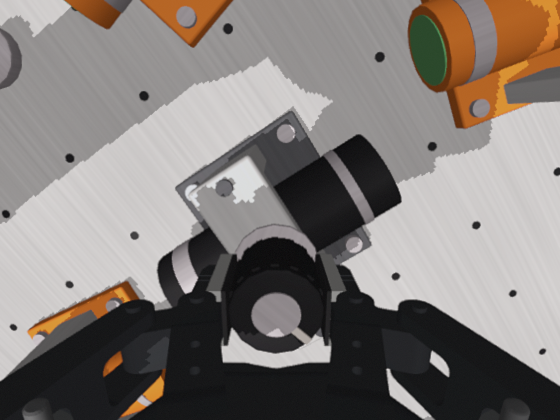

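1.198 rad turned with the line fixed in the grip, so the knob followed fully. The torque at rest doesn't show the clutch's 0.25 N m, so I'll release, rise and compare the tab with the line.

```bash
python3 -m pendant '[{"turn":[0,0,0],"travel":[0,0,0],"fingers":0.05},{"turn":[0,0,0],"travel":[0,0,0],"fingers":0.07},{"turn":[0,0,0],"travel":[0,0,0],"fingers":0.085},{"turn":[0,0,0],"travel":[0,0,0],"fingers":0.085},{"turn":[0,0,0],"travel":[0,0,0],"fingers":0.085},{"turn":[0,0,0],"travel":[0,0,-0.03],"fingers":0.085},{"turn":[0,0,0],"travel":[0,0,-0.07],"fingers":0.085},{"turn":[0,0,0],"travel":[0,0,-0.11],"fingers":0.085},{"turn":[0,0,0],"travel":[0,0,-0.14],"fingers":0.085},{"turn":[0,0,0],"travel":[0,0,-0.14],"fingers":0.085},{"turn":[0,0,0],"travel":[0,0,-0.14],"fingers":0.085}]'
python3 m.py wrist9 275 225 40; python3 - <<'E'
from h import *
a=cv2.imread('pics/wrist9.png')
E
```

```text
time: 8.9
position: [550.3, -197.9, 249.6]
orientation: [0.953, -0.304, 0.0, -0.0]
ft_force: [-1.1, 0.4, -0.2]
grip_width: 85.0
pos [ 550.3 -197.9  249.6] q7 -0.075
```

View pics/wrist9c.png

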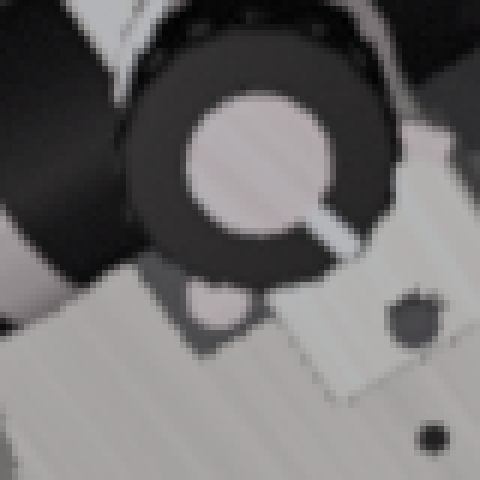

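In the crop, the cap is at (258,163), the line end at (345,240) and the pinkish flange tab at about (430,140), so the tab has fallen behind the line. Now to put numbers on both.

```bash
python3 - <<'E'
from h import *
d=np.load('last.npz');c=optics.capture('wrist')
g=lambda x,y:(235+x/6-.4,185+y/6-.4)
P=onz(c,g(258,163),142,d['T']);print(P)
L=onz(c,g(340,236),142,d['T'])-P
print('line',np.hypot(*L[:2]),np.arctan2(L[1],L[0]))
for p in[(430,142),(450,140),(428,125),(425,158)]:
    t=onz(c,g(*p),97,d['T'])-P; print('tab',p,np.hypot(*t[:2]),np.arctan2(t[1],t[0]))
for n in('scene','top'):
    k=optics.capture(n); cv2.imwrite(f'pics/{n}2.png',k['frame'][:,:,::-1])
s=cv2.imread('pics/scene2.png');t=cv2.imread('pics/top2.png')
w=cv2.imread('pics/wrist9.png')
cv2.imwrite('pics/crop2.png',np.hstack([cv2.resize(w[150:290,205:345],(400,400)),cv2.resize(s[120:190,185:255],(400,400),interpolation=cv2.INTER_CUBIC)]))
E
```

```text
[ 551.43420403 -198.84936967  142.        ]
line 14.296256443757203 -1.3635388502708818
tab (430, 142) 27.486734764456568 -0.9501545459416753
tab (450, 140) 30.231204715978077 -0.9084791363583438
tab (428, 125) 26.402132162152082 -0.8608216970861015
tab (425, 158) 27.755799191169476 -1.0425587597444148
```

View pics/crop2.png

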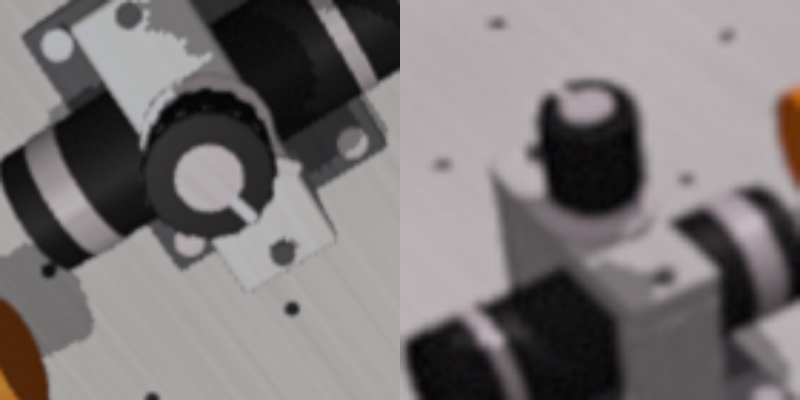

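The line turned 1.21 rad and the tab 0.80 rad, so the clutch slipped about 0.41 rad (2 to 3 clicks). The clutch only slips once the screw is tight. The gripper is 100 mm clear and the other knob was never approached below z = 250 mm, so I'm handing in.

```bash
python3 -c "
from h import *;s=observe();print(s['time'],s['ft_force'],s['grip_width']);print(order.hand_in())"
```

```text
9.1 [-1.05387921 -0.13052542 -0.2148932 ] 84.87338363804264
the job is handed in; nothing more can be done
None
```

I tightened the knob of the thick barrel's clamp: gripped it at 60 N, turned it 1.2 rad clockwise, let go and rose 140 mm. I handed the job in at 9.1 s; it reports no verdict.

- **Clutch:** In the last wrist picture, the white line had moved about 1.21 rad and the flange tab only about 0.80 rad. That means the clutch slipped about 0.41 rad, or 2–3 clicks, with the screw tight. The tab angle is good to about ±0.1 rad.
- **Torque check that disagreed:** The wrist torque was read only after each move. It stayed at 0.04–0.065 N m and never showed the clutch's 0.25 N m, so I relied on the line and the tab instead.
- **Other knobs:** I passed the thin tube's clamp about 110 mm above its knob, with no contact force. I didn't measure that knob again at the end. The orange clamps were not touched.
- **At hand-in:** The gripper was open and clear of everything.

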